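Open the wall enclosure and take out its box of fixings

ROBOT

A 6-joint arm with a two-finger parallel gripper is mounted at the origin on a cart in front of the work surface, level with it; the furniture and walls round the work are solid. World frame = base frame: x ahead of the robot, y to its left, z up, the work surface at z = 0. Lengths are in mm, angles in rad, forces in N, time in s.
With the tool pointing down it reaches from about 325 to 925 mm from the base axis. Payload 3.1 kg.
Tool frame: the origin (TCP) lies at the very end of the fingers, on their centre line; the grasp point (between the pads) lies 19 mm behind it (ctrl.grip_depth is the distance from the TCP to the grasp point, in mm); z points along the fingers, y is the direction in which the jaws open and shut (so a half turn about z gives the same grasp; the last joint's range is limited). The gripper opens to 85 mm and grips with 20 to 120 N. Pads are 22 mm wide; open, the fingers measure 114 mm over their backs; the gripper's body (76 mm by 85 mm) begins 54 mm behind the grasp point. The pads swing forward as they close: fully open they stand 13 mm farther back than shut.
Start: joints at [-1.258, 0.217, 1.613, -0, 1.311, -0.112], TCP at [257.608, -569.454, 231.3] pointing down, gripper open.
Joint ranges: [-2.75, 2.75], [-0.78, 2.1], [0.31, 2.55], [-1.13, 4.27], [0.13, 2.63], [-2.58, 2.58]. Speed limits (rad/s): [2.79, 2.79, 3.14, 3.14, 3.14, 3.14].

INTERFACE

Orientations are given as a unit quaternion [x, y, z, w].
In Python, from plant import ctrl gives the robot as it stands.
- The arm moves only by the tool apply_moves, never from a script. Its argument "rows" is a list of rows, each a list of 5 numbers: the shift along the world's x, y, z in mm, then the turn about the world's z in degrees, then the gripper command: -1 is shut, 1 is fully open, values between are in proportion. A call has 1 to 10 rows; each row is the pose to reach, as a shift and turn from the pose measured when the call began; what a row does not reach only later rows make up. A row lasts 1/10 s, in which the tool goes at most 50 mm and 8.59 degrees, less where a joint would pass 70% of its speed; a pose out of reach is approached as far as the arm can. A call with a gripper value outside its range is refused whole. The fingers move at their own pace and stop on an object; the grip force is fixed at half the most. Time passes only in rows, so rows that repeat a pose let the fingers close. It gives the time, the measured TCP pose, the force and the opening at its end, in the units of the state.
- ctrl.get_state(): the state, without advancing time (a new reading comes with each control period).
- ctrl.get_image(name): name is "scene" or "top" or "wrist"; returns a dict with "img" (480x640x3 uint8, red, green, blue), "fx", "fy", "cx", "cy" (pixels), "k1" (the pictures are not rectified: a ray, as slopes to the right and down, at radius r is drawn at 1 + k1 r^2 times it, then the intrinsics apply), "R" (3x3) and "t" (3): a world point X has camera coordinates R X + t. Camera axes: x right, y down, z forward; pixel columns grow to the right and rows downward; lengths in mm; the calibration is good to about 2 mm. A picture is of the moment at which its call begins. There is no depth.
- ctrl.finish_job(): hands the job in, once; it reports no verdict.
The state is a dict: "t": time; "q": joint angles; "dq": joint speeds; "joint_efforts": joint torques, N m; "ee_pos": TCP position; "tcp_rot": TCP orientation; "ft_force": force on the tool from outside, world axes, zero at the start; "torque": the same for the moment, N m; "gripper_width": opening from 0.0 (shut) to 1.0 (fully open).
Only numpy, scipy, OpenCV 4.12 (cv2) and the standard library are available. Lean on these libraries where they do the work, as an engineer would, in place of code of your own. Each camera call takes 0.05 s, during which the arm holds its last target.

TASK

The new electrical wall enclosure lies on its back on the bench with its box of fixings still packed inside: turn the wing knob on its door a quarter turn anticlockwise to release the latch, and swing the door up until it stands upright or leans back. Then lift the box of fixings out and set it down (do not drop it) upright on the bench just beside the enclosure, on the left. Leave the tools lying round the enclosure where they are.

Things in the scene. Friction and masses are not known exactly. Their poses are not given: they have to be found in the camera images.
- cabinet: Light grey sheet-steel electrical enclosure lying on its back, fixed, 230 x 280 x 96 mm (its x, y, z) without the door. Origin: centre of its underside, on the bench top. x points to the hinge side (away from the robot), y along its long side (to the robot's left), z up. Walls 3 mm; a 17 mm wide flange is turned inward round the mouth, so the clear mouth is 196 x 246 mm.
- cabinet_plate (a point): Inside the enclosure: centre of the top of its steel mounting plate (190 x 240 mm), 15 mm above the bench; axes as the cabinet's. A row of grey terminals, up to 56 mm above the bench, stands along the hinge side at x = 51 to 93 mm, y = -93 to 74 mm. Otherwise only the box of fixings is inside.
- cabinet_left (a point): Foot of the enclosure's left end, at its middle, on the bench (140 mm in +y from the cabinet's origin; axes as the cabinet's). The bench is kept clear for 180 mm from here to the left (+y), over the enclosure's 230 mm depth, but for two flat lugs 3 mm high that stick out 32 mm at x = -85 and +85 mm. On the opposite (right) end three black cable glands stick out 27 mm.
- door (a joint): The door's hinge, rad: 0 = shut, grows as the door's near edge swings up and away from the robot; 1.57 = upright, stop at 1.92. The hinge is stiff: the door (0.53 kg with its knob) stays at whatever angle it is left. It takes about 7 N up at the knob to lift it.
- door_hinge (a point): Point on the hinge axis, half-way along it, at x = 117 mm, y = 0, z = 99 mm in the cabinet's frame. Its y axis is the hinge axis; its axes equal the cabinet's while the door is shut and turn with the door, about +y.
- door_face (a point): Centre of the door's outer face, 109 mm above the bench when shut; x toward the hinge, z out of the face. The door is 232 x 282 mm, 11 mm thick over its folded edges; its free edge is 116 mm in -x of here, on the robot's side when shut.
- knob (a joint): The wing knob's angle, rad: 0 = latched, grows anticlockwise as seen from above while the door is shut, stop at 1.57. A steel cam inside, on the knob's spindle, hooks under the flange of the near wall; it is clear of it from about 1.05 on. Until then the door lifts only about 1 degree. Friction 0.08 N m; it stays where it is left.
- knob_axis (a point): Foot of the knob on the door's outer face, on the knob's axis: 188 mm from the hinge axis, 45 mm from the door's free edge, at the middle of that edge. z out of the door; x and y turn with the knob.
- knob_grip (a point): Middle of the black wing of the knob, on its axis, 29 mm out from the door's face. The wing is a bar 64 mm long along this point's y, 14 mm thick along its x, 28 mm high (15 to 43 mm out from the face). Latched, it lies parallel to the hinge; turned, it points across, so fingers pinching its flat sides then close parallel to the hinge and it can pivot between them as the door swings.
- fixings_center (a point): Centre (half-way up) of the box of fixings: a closed white and red card box 50 x 70 x 60 mm (its x, y, z), 0.2 to 0.4 kg, loose, standing upright on the mounting plate inside the enclosure, its 50 mm width roughly along the cabinet's y. It is not the larger yellow box that stands on the bench.
- screwdriver: Bystander: blue screwdriver, 221 mm, lying on the bench at the right end of the enclosure.
- tape_rule: Bystander: yellow tape measure, 65 x 81 x 33 mm, on the bench in front of the enclosure, to the right.
- wrench: Bystander: steel adjustable wrench, 196 mm, 12 mm high, on the bench in front of the enclosure, to the left.

How it is judged:
By the outcome, as a careful person would: the job done as asked, in the order asked, and still so for the second after the job is handed in, with the robot touching nothing.
It also fails if it takes over 64 s, if anything falls off the work surface, if the arm or the gripper's body presses on something with over 40 N, if the wrist force passes 120 N, or if a joint passes its speed limit or range.

## Working session

There is one attempt and no reset: what is moved stays moved. The work goes in short steps, Python scripts to look and compute and a tool call to move; the robot and the scene stay as the last step left them, time stands still between calls to the robot, and variables do not carry over. Pictures are saved under pics/ and viewed, and the job is handed in when it is done.

Besides the shell and the picture viewer there is one more tool, called after "Call:" by a JSON object that holds its "op" and its "data". apply_moves: Moves the arm, as the interface text tells. Its arguments: {"type":"object","properties":{"rows":{"type":"array"}},"required":["rows"]}

```bash
ls; mkdir -p pics; python3 - <<'E'
from plant import ctrl
import cv2
s=ctrl.get_state(); print(s)
for n in("scene","top"):
    d=ctrl.get_image(n); cv2.imwrite(f"pics/{n}0.png",d["img"][:,:,::-1]); print(n,d["fx"],d["cx"],d["cy"],d["k1"],d["R"],d["t"])
E
```

```text
pics
{'t': 0.0, 'q': array([-1.25820556e+00,  2.17726334e-01,  1.61493669e+00,  8.19304142e-07,
        1.31126354e+00, -1.12172046e-01]), 'dq': array([-9.72086574e-04, -1.43303890e-03, -1.72555604e-04,  6.13956594e-05,
        3.44754547e-04,  5.45496798e-04]), 'joint_efforts': array([-1.66098303e-03, -3.96846628e+01, -3.03852689e+01, -3.58284915e-04,
        9.68384498e-03, -2.93411972e-06]), 'ee_pos': array([ 257.35267834, -568.67311681,  229.98417089]), 'tcp_rot': array([ 9.77531070e-01,  2.10788151e-01, -1.16350609e-04, -1.16114261e-03]), 'ft_force': array([-0.70146373, -0.73301525,  0.80629407]), 'torque': array([ 0.02926319, -0.00089256,  0.03070375]), 'gripper_width': 0.9980508148198978}
scene 550.9888108987396 321.52858734062244 252.45241486164434 0.022915852030189764 [[-0.87246697 -0.48863924  0.00575105]
 [-0.36657774  0.64665282 -0.66892518]
 [ 0.32314416 -0.58572333 -0.74330749]] [466.52228584 284.02648492 986.22277245]
top 525.5956047212591 320.95522690464867 236.02951815678884 -0.04088741149486631 [[-0.01132628 -0.99993026 -0.00334633]
 [-0.99086035  0.01167328 -0.13438562]
 [ 0.13441531  0.00179366 -0.99092346]] [-33.90832315 537.90094522 984.45412779]
```

View pics/scene0.png

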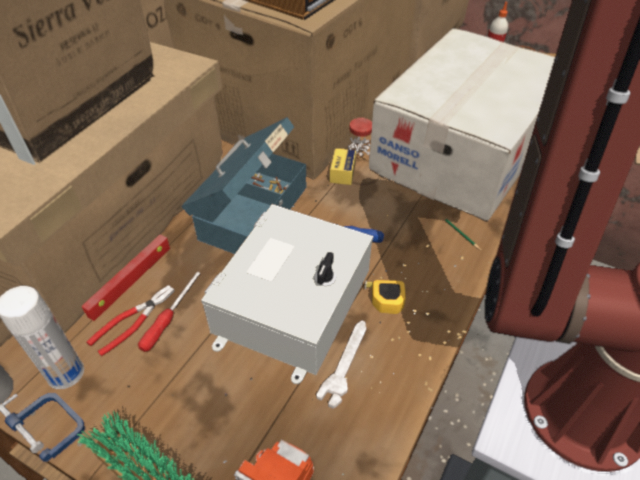

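View pics/top0.png

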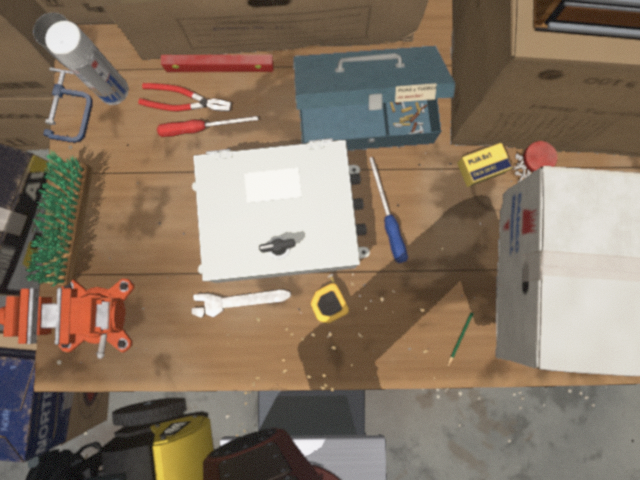

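The top view shows the light door with corners near (194,155), (346,140), (358,269) and (203,279), and the black wing at about (277,246). It also shows clear bench to the left. I'll measure these more accurately.

```bash
cat > h.py <<'E'
import numpy as np, cv2
from plant import ctrl
def slopes(d,uv):
    x=(uv[0]-d["cx"])/d["fx"]; y=(uv[1]-d["cy"])/d["fy"]
    a,b=x,y
    for _ in range(20):
        f=1+d["k1"]*(a*a+b*b); a,b=x/f,y/f
    return a,b
def ray(d,uv):
    a,b=slopes(d,uv); R=np.array(d["R"]);t=np.array(d["t"])
    return -R.T@t, R.T@np.array([a,b,1.])
def onz(d,uv,z):
    o,v=ray(d,uv); return o+v*(z-o[2])/v[2]
def proj(d,X):
    c=np.array(d["R"])@np.asarray(X,float)+np.array(d["t"]); a,b=c[0]/c[2],c[1]/c[2]
    f=1+d["k1"]*(a*a+b*b); return d["cx"]+d["fx"]*a*f, d["cy"]+d["fy"]*b*f
def two(d1,u1,d2,u2):
    o1,v1=ray(d1,u1);o2,v2=ray(d2,u2)
    s=np.linalg.lstsq(np.array([v1,-v2]).T,o2-o1,rcond=None)[0]
    p,q=o1+s[0]*v1,o2+s[1]*v2
    return (p+q)/2,np.linalg.norm(p-q)
def save(d,n): cv2.imwrite(f"pics/{n}.png",d["img"][:,:,::-1])
E
python3 - <<'E'
from h import *
d=ctrl.get_image("top"); im=d["img"]; hsv=cv2.cvtColor(im,cv2.COLOR_RGB2HSV)
m=((hsv[...,1]<40)&(hsv[...,2]>150)).astype(np.uint8)*255
m[:, :150]=0; m[:,420:]=0; m[:110]=0; m[290:]=0
m=cv2.morphologyEx(m,cv2.MORPH_OPEN,np.ones((9,9)))
cs,_=cv2.findContours(m,cv2.RETR_EXTERNAL,cv2.CHAIN_APPROX_NONE)
c=max(cs,key=cv2.contourArea); print(cv2.contourArea(c))
ap=cv2.approxPolyDP(cv2.convexHull(c),6,True)[:,0]; print(ap)
P=np.array([onz(d,p,109)[:2] for p in c[:,0].astype(float)],np.float32)
r=cv2.minAreaRect(P); print("door rect",r); print(cv2.boxPoints(r))
for p in ap: print(p,onz(d,p,109))
# knob
roi=im[225:265,250:310]; k=(roi.max(2)<75).astype(np.uint8)
ys,xs=np.nonzero(k); print("knob",xs.mean()+250,ys.mean()+225,len(xs), onz(d,(xs.mean()+250,ys.mean()+225),140))
v=cv2.resize(im[120:300,170:390],None,fx=3.6,fy=3.3,interpolation=cv2.INTER_CUBIC); cv2.imwrite("pics/t1.png",v[:,:,::-1])
d2=ctrl.get_image("scene"); v=cv2.resize(d2["img"][190:420,180:430],None,fx=3,fy=2.6,interpolation=cv2.INTER_CUBIC); cv2.imwrite("pics/s1.png",v[:,:,::-1])
E
```

```text
19649.5
[[345 141]
 [358 264]
 [203 280]
 [195 155]]
door rect ((580.5713500976562, 42.54698944091797), (240.03903198242188, 289.9101257324219), 5.377512454986572)
[[ 447.4952    175.61613 ]
 [ 474.6649   -113.01804 ]
 [ 713.64746   -90.522156]
 [ 686.4778    198.11203 ]]
[345 141] [704.48672871 -86.74193055 109.        ]
[358 264] [ 476.3147943  -105.96866783  109.        ]
[203 280] [450.7729336  171.49035251 109.        ]
[195 155] [681.50419537 190.8673848  109.        ]
knob 279.93333333333334 250.26666666666665 30 [499.27987753  31.24001965 140.        ]
```

View pics/t1.png

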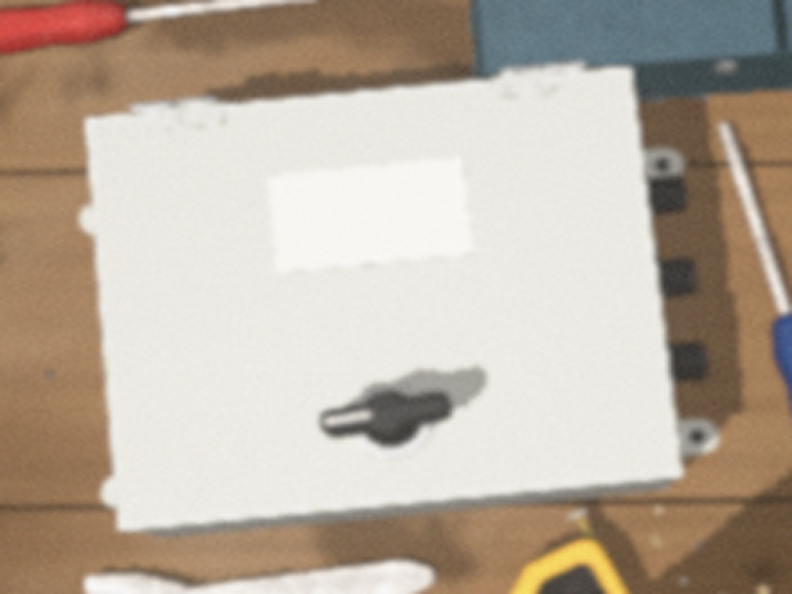

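View pics/s1.png

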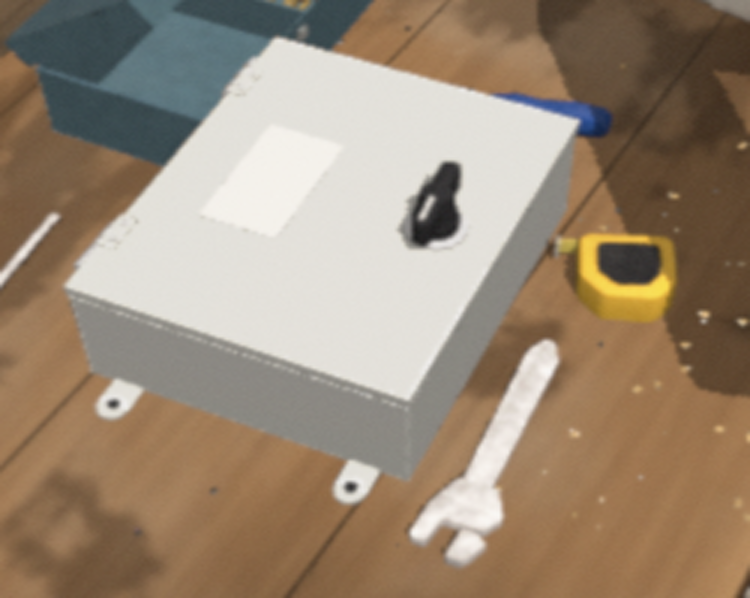

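```bash
python3 - <<'E'
from h import *
d=ctrl.get_image("top"); s=ctrl.get_image("scene")
tz=lambda x,y:(170+x/3.6,120+y/3.3); sz=lambda x,y:(180+x/3,190+y/2.6)
for n,a,b in [("wing L/R end a",tz(322,421),sz(432,238)),("wing b",tz(450,400),sz(452,168)),
 ("near left",tz(118,528),sz(410,402)),("near right",tz(682,474),sz(578,120)),("far right",tz(632,67),sz(278,40)),("far left",tz(87,118),sz(68,288)),
 ("lid a",(450,95),(290,122)),("lid b",(448,50),(290,122)),("lid c",(295,55),(185,208)),("lid d",(298,105),(185,208)),
 ("carton corner",(497,362),(488,213)),("carton top",(541,168),(463,30)),("carton topnear",(497,200),(375,98)),("carton top r",(540,370),(500,135))]:
    print(n,two(d,a,s,b))
E
```

```text
wing L/R end a (array([499.65889231,  65.57597962, 136.61224381]), np.float64(10.705015428565034))
wing b (array([513.96159827,   4.67081585, 141.57101817]), np.float64(1.3979849842240861))
near left (array([449.88681963, 171.99551748, 106.94611898]), np.float64(2.1114306229525437))
near right (array([ 476.91144121, -108.68166208,  107.90311158]), np.float64(0.23936358731858112))
far right (array([706.55471326, -88.29337019, 104.19509425]), np.float64(1.6572020003921986))
far left (array([679.57451505, 192.50645332, 106.1610091 ]), np.float64(2.764164519566701))
lid a (array([ 761.46208806, -263.62267254,  190.83649981]), np.float64(6.750172803187662))
lid b (array([ 804.18750625, -270.01285145,  191.61466724]), np.float64(66.39794732485561))
lid c (array([877.61325922,   4.1806441 ,  94.73585733]), np.float64(9.54413543284382))
lid d (array([807.72670581,  16.85092845, 120.86258459]), np.float64(76.59137594305614))
carton corner (array([ 297.81173358, -367.2417185 ,   41.52384872]), np.float64(8.64321048406507))
carton top (array([ 487.55071456, -290.98354387,  482.29097706]), np.float64(123.32142954013625))
carton topnear (array([ 563.64716607, -294.52712991,  296.72544797]), np.float64(24.021628003374353))
carton top r (array([ 314.48071794, -357.60123311,  258.50082359]), np.float64(22.120048673659998))
```

Call:
{"op": "apply_moves", "data": {"rows": [[0,0,50,0,1],[0,0,100,0,1],[0,0,150,0,1],[0,0,180,8,1]]}}

```text
t: 0.7
ee_pos: [257.8, -570.1, 416.5]
tcp_rot: [0.96, 0.28, 0.0, 0.003]
ft_force: [0.1, -0.2, 0.4]
gripper_width: 1.004
```

Call:
{"op": "apply_moves", "data": {"rows": [[20,45,0,5,1],[40,90,0,10,1],[60,135,0,15,1],[80,180,0,20,1],[100,225,0,25,1],[120,270,0,30,1],[135,315,0,35,1],[150,360,-20,40,1],[165,400,-40,45,1],[180,440,-60,50,1]]}}

```text
t: 1.7
ee_pos: [438.2, -128.2, 356.2]
tcp_rot: [0.75, 0.661, 0.002, 0.004]
ft_force: [1.4, 0.3, -1.0]
gripper_width: 0.999
```

```bash
cat > st.py <<'E'
from h import *
s=ctrl.get_state(); q=s["tcp_rot"]; 
from scipy.spatial.transform import Rotation as R
m=R.from_quat(q).as_matrix()
print("t",round(s["t"],2),"pos",s["ee_pos"].round(1),"jaw",round(np.degrees(np.arctan2(m[1,1],m[0,1])),2),"z",m[:,2].round(3),"F",s["ft_force"].round(1),"T",s["torque"].round(2),"w",round(float(s["gripper_width"]),3),"q",s["q"].round(2))
E
python3 st.py
```

```text
t 1.7 pos [ 438.2 -128.2  356.2] jaw -7.25 z [ 0.007 -0.003 -1.   ] F [ 1.4  0.3 -1. ] T [-0.   -0.01  0.02] w 0.999 q [-0.44 -0.24  1.83  0.    1.54 -0.31]
```

Call:
{"op": "apply_moves", "data": {"rows": [[17,40,-25,4,1],[34,80,-50,8,1],[52,120,-75,12.5,1],[69,163,-100,12.5,1],[69,163,-100,12.5,1],[69,163,-100,12.5,1]]}}

```text
t: 2.3
ee_pos: [506.5, 35.8, 255.0]
tcp_rot: [0.673, 0.74, 0.001, 0.002]
ft_force: [0.1, -0.1, 0.5]
gripper_width: 0.999
```

```bash
python3 st.py; python3 - <<'E'
from h import *
d=ctrl.get_image("wrist"); save(d,"w1"); print(d["R"],d["t"])
for n,X in [("knob",(507.2,35.2,152)),("foot",(507.2,35.2,109))]: print(n,proj(d,X))
E
```

```text
t 2.3 pos [506.5  35.8 255. ] jaw 5.41 z [ 0.005 -0.002 -1.   ] F [ 0.1 -0.1  0.5] T [0.03 0.05 0.03] w 0.999 q [-0.07 -0.06  1.86 -0.    1.33 -0.16]
[[ 0.99560069  0.09358444  0.00460529]
 [ 0.08884121 -0.95847484  0.27098565]
 [ 0.0297741  -0.26938436 -0.96257237]] [-508.60371628  -53.67677442  395.34997677]
knob (np.float64(321.9666069279363), np.float64(238.83306860090659))
foot (np.float64(321.64343234087477), np.float64(224.38515065057987))
```

View pics/w1.png

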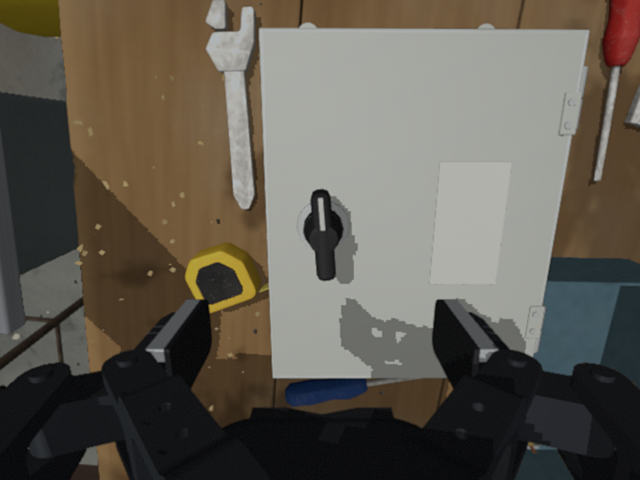

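Call:
{"op": "apply_moves", "data": {"rows": [[0.5,-0.5,-45,0,1],[0.5,-0.5,-90,0,1],[0.5,-0.5,-115,0,0.6],[0.5,-0.5,-129,0,0],[0.5,-0.5,-129,0,-0.5],[0.5,-0.5,-129,0,-1],[0.5,-0.5,-129,0,-1],[0.5,-0.5,-129,0,-1],[0.5,-0.5,-129,0,-1],[0.5,-0.5,-129,0,-1]]}}

```text
t: 3.35
ee_pos: [508.5, 33.8, 129.9]
tcp_rot: [0.673, 0.739, 0.002, 0.004]
ft_force: [-3.7, -1.4, 5.0]
gripper_width: 0.153
```

```bash
python3 st.py; python3 - <<'E'
from h import *
d=ctrl.get_image("wrist"); save(d,"w2")
E
```

```text
t 3.35 pos [508.5  33.8 129.9] jaw 5.34 z [ 0.009 -0.003 -1.   ] F [-3.7 -1.4  5. ] T [-0.09  0.77 -0.09] w 0.153 q [-0.07  0.08  1.97 -0.    1.08 -0.16]
```

View pics/w2.png

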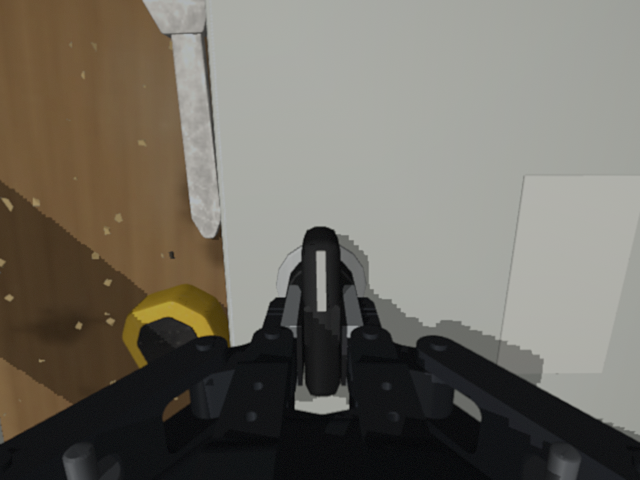

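The pads hold the wing: opening is about 13 mm and the forces are small. Next, the quarter turn.

Call:
{"op": "apply_moves", "data": {"rows": [[0,0,0,6,-1],[0,0,0,12,-1],[0,0,0,18,-1],[0,0,0,24,-1],[0,0,0,30,-1],[0,0,0,36,-1],[0,0,0,42,-1],[0,0,0,48,-1]]}}

```text
t: 4.2
ee_pos: [509.9, 34.6, 130.7]
tcp_rot: [0.313, 0.95, 0.005, 0.005]
ft_force: [3.0, 2.5, -5.5]
gripper_width: 0.151
```

```bash
python3 st.py
```

```text
t 4.2 pos [509.9  34.6 130.7] jaw 53.54 z [ 0.012  0.006 -1.   ] F [ 3.   2.5 -5.5] T [ 0.32 -0.22 -0.08] w 0.151 q [-0.07  0.08  1.97  0.01  1.08 -1.01]
```

Call:
{"op": "apply_moves", "data": {"rows": [[-1,0,0,6,-1],[-1,0,0,12,-1],[-1,0,0,18,-1],[-1,0,0,24,-1],[-1,0,0,30,-1],[-1,0,0,36,-1],[-1,0,0,42,-1],[-1,0,0,42,-1]]}}

```text
t: 5.0
ee_pos: [510.0, 36.0, 130.8]
tcp_rot: [-0.049, 0.999, 0.008, 0.005]
ft_force: [3.5, 5.1, -9.3]
gripper_width: 0.152
```

```bash
python3 st.py; python3 - <<'E'
from h import *
d=ctrl.get_image("top"); v=cv2.resize(d["img"][120:300,170:390],None,fx=3.6,fy=3.3); cv2.imwrite("pics/t2.png",v[:,:,::-1])
E
```

```text
t 5.0 pos [510.   36.  130.8] jaw 95.59 z [ 0.008  0.016 -1.   ] F [ 3.5  5.1 -9.3] T [ 0.46 -0.41 -0.03] w 0.152 q [-0.08  0.08  1.97  0.02  1.08 -1.75]
```

View pics/t2.png

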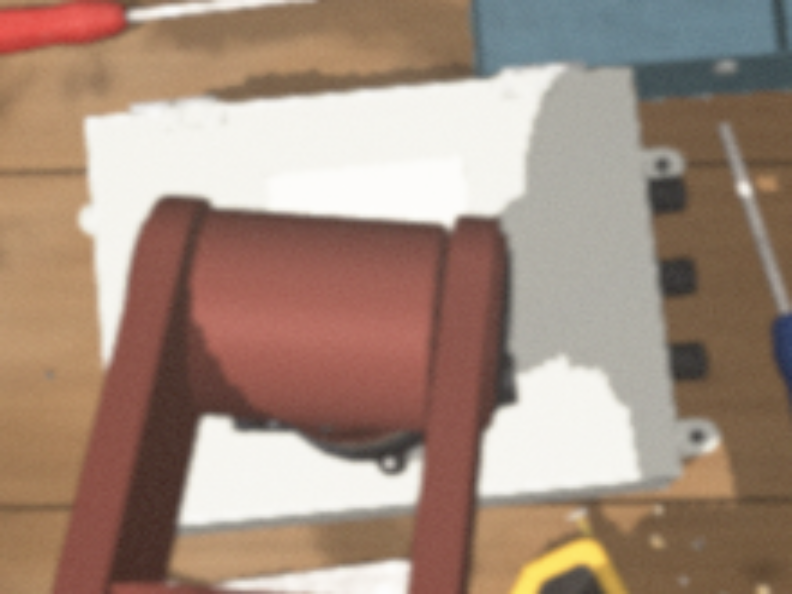

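The turn reached jaw heading 95.6°, which is 90.2° of knob rotation. Next I'll compute the door arc.

```bash
python3 - <<'E'
import numpy as np
a,h=186,46
for t in list(range(0,101,4))+[98]:
    r=np.radians(t); d=a*(1-np.cos(r))+h*np.sin(r); z=a*np.sin(r)+h*(np.cos(r)-1)
    print(t,(d*.9957).round(1),(d*.0924).round(1),z.round(1))
E
```

```text
0 0.0 0.0 0.0
4 3.6 0.3 12.9
8 8.2 0.8 25.4
12 13.6 1.3 37.7
16 19.8 1.8 49.5
20 26.8 2.5 60.8
24 34.6 3.2 71.7
28 43.2 4.0 81.9
32 52.4 4.9 91.6
36 62.3 5.8 100.5
40 72.8 6.8 108.8
44 83.8 7.8 116.3
48 95.3 8.8 123.0
52 107.3 10.0 128.9
56 119.6 11.1 133.9
60 132.3 12.3 138.1
64 145.2 13.5 141.3
68 158.3 14.7 143.7
72 171.5 15.9 145.1
76 184.8 17.2 145.6
80 198.1 18.4 145.2
84 211.4 19.6 143.8
88 224.5 20.8 141.5
92 237.4 22.0 138.3
96 250.1 23.2 134.2
100 262.5 24.4 129.2
98 256.3 23.8 131.8
```

First a small lift to confirm the latch is free.

Call:
{"op": "apply_moves", "data": {"rows": [[1.8,0.1,6.5,0,-1],[3.6,0.3,13,0,-1],[5.9,0.5,19.2,0,-1],[8.2,0.8,25.4,0,-1],[11,1,31.6,0,-1],[13.6,1.3,37.7,0,-1]]}}

```text
t: 5.65
ee_pos: [523.3, 37.3, 168.5]
tcp_rot: [-0.048, 0.999, 0.008, 0.004]
ft_force: [5.6, 1.4, -13.0]
gripper_width: 0.147
```

```bash
python3 st.py; python3 - <<'E'
from h import *
d=ctrl.get_image("scene"); save(d,"s3")
E
```

```text
t 5.65 pos [523.3  37.3 168.5] jaw 95.52 z [ 0.007  0.016 -1.   ] F [  5.6   1.4 -13. ] T [-0.14 -0.26 -0.05] w 0.147 q [-0.07  0.06  1.91  0.02  1.16 -1.75]
```

View pics/s3.png

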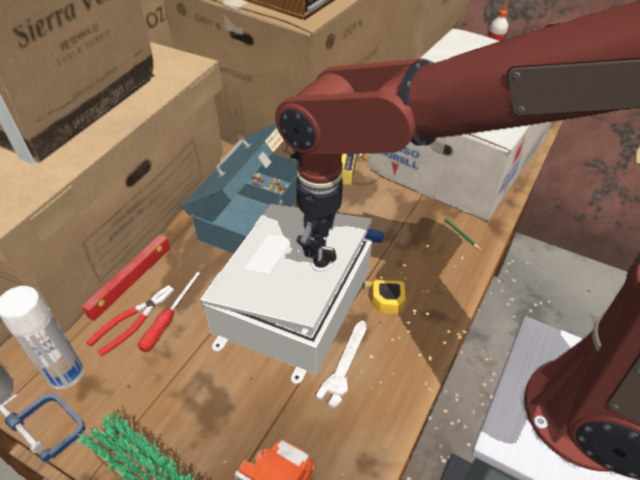

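The scene picture shows the door lifting, with a gap at its near edge around (305,330). I'll continue the arc.

Call:
{"op": "apply_moves", "data": {"rows": [[6.2,0.5,11.8,0,-1],[13.2,1.2,23.1,0,-1],[21,1.9,34,0,-1],[29.6,2.7,44.2,0,-1],[38.8,3.6,53.9,0,-1],[48.7,4.5,62.8,0,-1],[59.2,5.5,71.1,0,-1],[70.2,6.5,78.6,0,-1],[81.7,7.5,85.3,0,-1]]}}

```text
t: 6.6
ee_pos: [603.9, 44.9, 254.8]
tcp_rot: [-0.048, 0.999, 0.008, 0.001]
ft_force: [-5.0, -0.1, -11.1]
gripper_width: 0.143
```

```bash
python3 st.py; python3 - <<'E'
from h import *
d=ctrl.get_image("scene"); cv2.imwrite("pics/s4.png",cv2.resize(d["img"][120:380,160:480],None,fx=2.4,fy=2.2)[:,:,::-1])
E
```

```text
t 6.6 pos [603.9  44.9 254.8] jaw 95.52 z [ 0.001  0.016 -1.   ] F [ -5.   -0.1 -11.1] T [-0.27  1.35 -0.16] w 0.143 q [-0.05  0.16  1.64  0.02  1.35 -1.72]
```

View pics/s4.png

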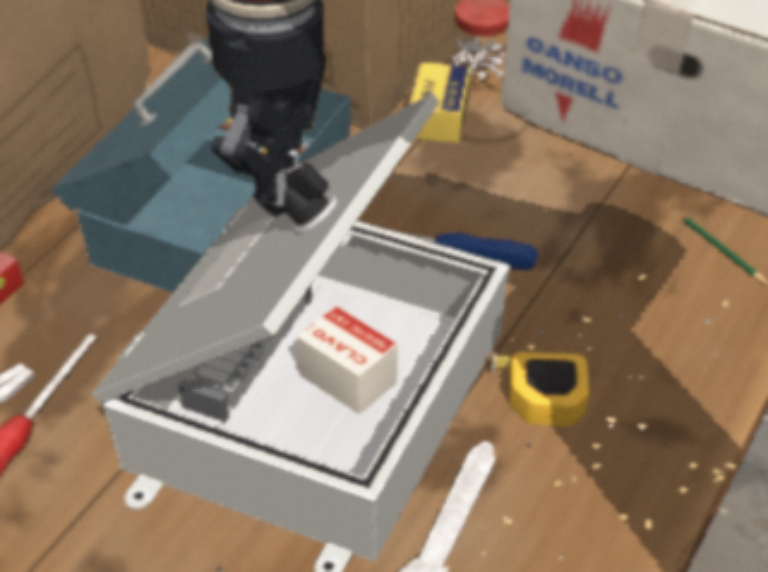

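The door is at about 48° and still pivoting in the pads. The box of fixings is visible inside. Continuing.

Call:
{"op": "apply_moves", "data": {"rows": [[12,1.2,5.9,0,-1],[24.3,2.3,10.9,0,-1],[37,3.5,15.1,0,-1],[49.9,4.7,18.3,0,-1],[63,5.9,20.7,0,-1],[76.2,7.1,22.1,0,-1]]}}

```text
t: 7.25
ee_pos: [680.6, 52.1, 279.0]
tcp_rot: [-0.048, 0.999, 0.008, -0.0]
ft_force: [-7.8, -0.4, -5.3]
gripper_width: 0.15
```

```bash
python3 st.py; python3 - <<'E'
from h import *
d=ctrl.get_image("scene"); cv2.imwrite("pics/s5.png",cv2.resize(d["img"][80:340,160:480],None,fx=2.4,fy=2.2)[:,:,::-1])
E
```

```text
t 7.25 pos [680.6  52.1 279. ] jaw 95.53 z [-0.001  0.015 -1.   ] F [-7.8 -0.4 -5.3] T [-0.3   1.49 -0.03] w 0.15 q [-0.03  0.31  1.42  0.02  1.42 -1.7 ]
```

View pics/s5.png

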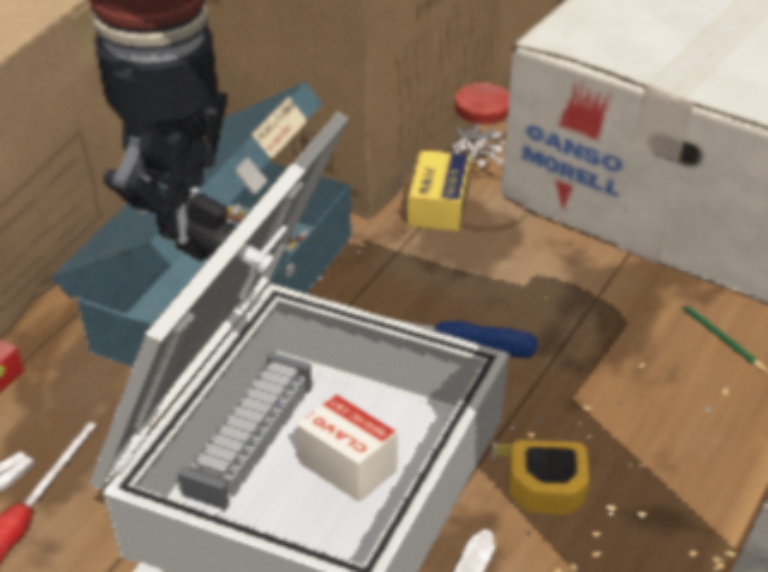

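Call:
{"op": "apply_moves", "data": {"rows": [[13.3,1.3,0.5,0,-1],[26.6,2.5,0,0,-1],[39.9,3.7,-1.3,0,-1],[53,4.9,-3.6,0,-1],[65.9,6.1,-6.8,0,-1],[78.6,7.3,-10.9,0,-1],[84.8,7.9,-13.3,0,-1],[84.8,7.9,-13.3,0,-1]]}}

```text
t: 8.1
ee_pos: [768.2, 60.5, 268.5]
tcp_rot: [-0.049, 0.999, 0.008, 0.002]
ft_force: [-3.1, 1.4, -2.0]
gripper_width: 0.137
```

```bash
python3 st.py; python3 - <<'E'
from h import *
d=ctrl.get_image("scene"); cv2.imwrite("pics/s6.png",cv2.resize(d["img"][80:340,120:440],None,fx=2.4,fy=2.2)[:,:,::-1])
d=ctrl.get_image("wrist"); save(d,"w6")
E
```

```text
t 8.1 pos [768.2  60.5 268.5] jaw 95.57 z [ 0.003  0.016 -1.   ] F [-3.1  1.4 -2. ] T [-0.1   0.91 -0.  ] w 0.137 q [-0.02  0.5   1.18  0.02  1.46 -1.69]
```

View pics/s6.png

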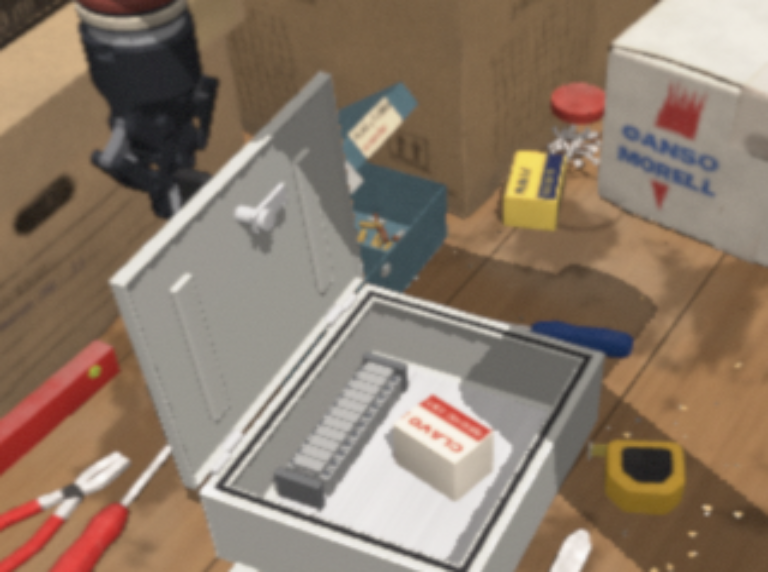

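View pics/w6.png

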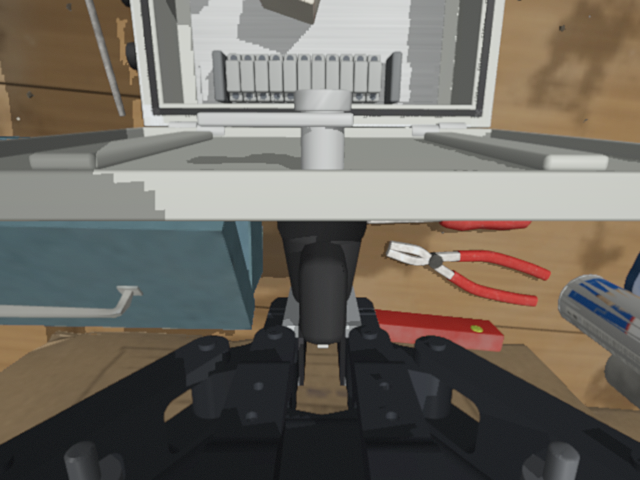

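The door is upright or slightly past. The pads still straddle the wing tip, and the gripper body is clear of the door edge. Releasing and rising.

Call:
{"op": "apply_moves", "data": {"rows": [[0,0,0,0,0],[0,0,0,0,0.5],[0,0,0,0,0.5],[0,0,0,0,0.5],[0,0,30,0,0.5],[0,0,70,0,0.5],[0,0,115,0,0.8],[-40,-4,130,0,1],[-85,-8,130,0,1],[-130,-12,130,0,1]]}}

```text
t: 9.2
ee_pos: [637.7, 48.2, 399.9]
tcp_rot: [-0.048, 0.999, 0.008, 0.005]
ft_force: [0.2, -0.4, 0.3]
gripper_width: 0.998
```

Call:
{"op": "apply_moves", "data": {"rows": [[-50,-5,0,0,1],[-100,-10,0,0,1],[-140,-10,0,0,1],[-140,-10,0,0,1]]}}

```text
t: 9.6
ee_pos: [493.5, 38.4, 400.2]
tcp_rot: [-0.048, 0.999, 0.008, 0.005]
ft_force: [-0.1, -0.1, 0.2]
gripper_width: 0.997
```

```bash
python3 st.py; python3 - <<'E'
from h import *
for n in("scene","top","wrist"):
    d=ctrl.get_image(n); save(d,n+"7")
E
```

```text
t 9.6 pos [493.5  38.4 400.2] jaw 95.56 z [ 0.008  0.016 -1.   ] F [-0.1 -0.1  0.2] T [-0.02 -0.05 -0.03] w 0.997 q [-0.07 -0.16  1.69  0.02  1.6  -1.74]
```

View pics/scene7.png

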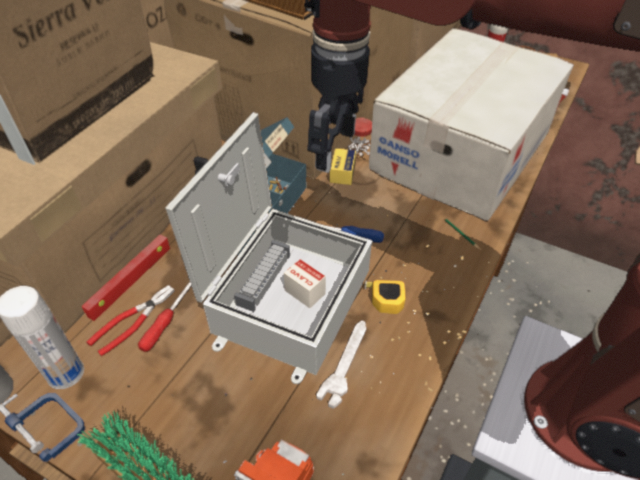

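View pics/top7.png

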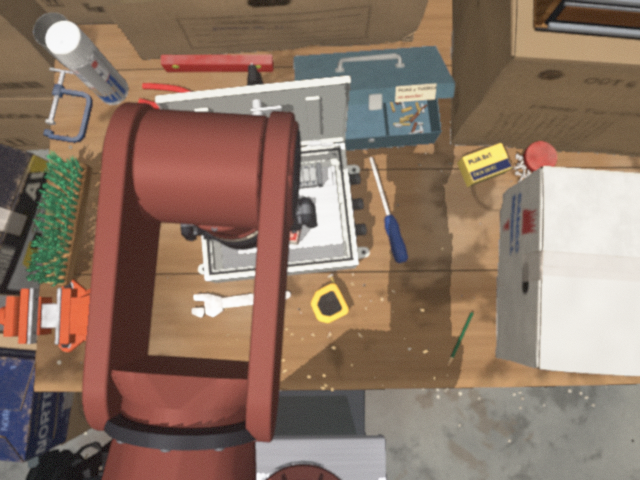

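View pics/wrist7.png

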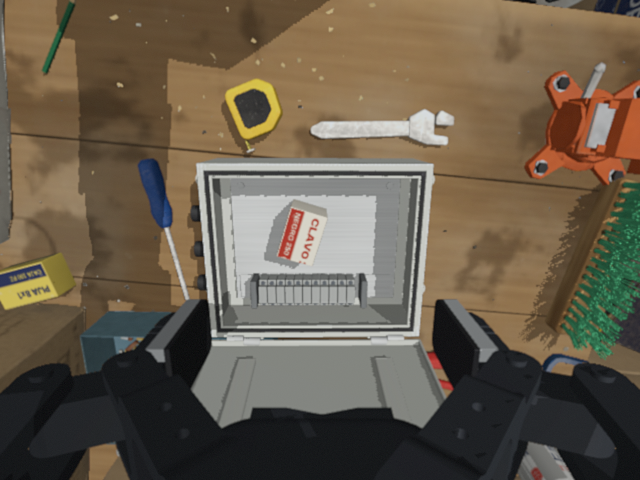

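```bash
python3 - <<'E'
from h import *
im=cv2.imread("pics/wrist7.png"); cv2.imwrite("pics/w7z.png",cv2.resize(im[190:280,250:350],None,fx=7,fy=6.5,interpolation=cv2.INTER_CUBIC))
im=cv2.imread("pics/scene7.png"); cv2.imwrite("pics/s7z.png",cv2.resize(im[100:320,160:340],None,fx=3.5,fy=2.7,interpolation=cv2.INTER_CUBIC))
d=ctrl.get_image("top"); s=ctrl.get_image("scene")
for a,b in [((157,97),(170,207)),((350,78),(257,116))]: print(two(d,a,s,b))
E
```

```text
(array([699.81172896, 191.683542  , 332.45255234]), np.float64(3.463953058442906))
(array([726.23236957, -86.30341043, 325.40846993]), np.float64(5.705563478078719))
```

View pics/w7z.png

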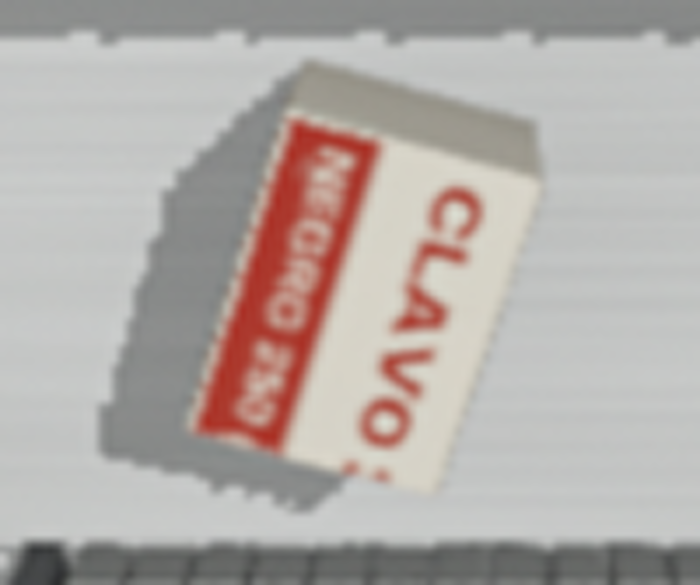

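View pics/s7z.png

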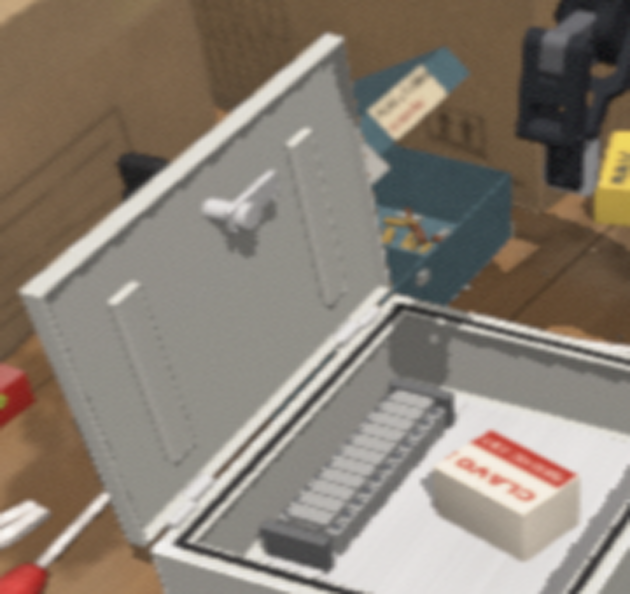

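```bash
python3 - <<'E'
from h import *
d=ctrl.get_image("wrist")
P=[onz(d,(250+x/7-.5,190+y/6.5-.5),75) for x,y in [(290,115),(542,178),(437,493),(193,432)]]
P=np.array(P)[:,:2]; print(P.round(1),P.mean(0))
for i in range(4):
    e=P[(i+1)%4]-P[i]; print(np.linalg.norm(e).round(1),np.degrees(np.arctan2(e[1],e[0])).round(1))
s=ctrl.get_image("scene")
Q=[onz(s,(160+x/3.5-.5,100+y/2.7-.5),75)[:2] for x,y in [(435,472),(488,432),(578,480),(525,518)]]
Q=np.array(Q);print(Q.round(1),Q.mean(0))
C=np.array([578.2,41.9]);y=np.radians(5.3);M=np.array([[np.cos(y),np.sin(y)],[-np.sin(y),np.cos(y)]])
print("cab",M@(P.mean(0)-C),M@(Q.mean(0)-C), (M@(P-C).T).T.round(0), "place",C+M.T@np.array([0,220]))
# mouth check: corners of cabinet top from wrist at z=99
for uv in [(198,164),(433,164),(425,336),(208,340)]: print(onz(d,uv,98).round(1), (M@(onz(d,uv,98)[:2]-C)).round(1))
E
```

```text
[[524.2   5.2]
 [532.5  52. ]
 [599.9  38.7]
 [591.   -8.1]] [561.90753067  21.95626408]
47.5 80.0
68.7 -11.1
47.7 -100.8
68.1 168.7
[[596.7  44. ]
 [590.6  -4.6]
 [522.2  10.6]
 [530.7  55.9]] [560.06030685  26.45772591]
cab [-18.06502871 -18.35352547] [-19.48855242 -13.70067959] [[-57. -32.]
 [-45.  14.]
 [ 21.  -5.]
 [  8. -51.]] place [557.87847076 260.9594336 ]
[ 478.6 -105.2   98. ] [-112.7 -137.3]
[452.5 168.7  98. ] [-113.4  137.9]
[678.5 198.9  98. ] [114.3 147.1]
[710. -91.  98.] [ 119.  -144.5]
```

Call:
{"op": "apply_moves", "data": {"rows": [[20,-5,-30,-6,1],[45,-10,-70,-12,1],[68,-15,-110,-16.2,1],[68,-15,-150,-16.2,1],[68,-15,-190,-16.2,1],[68,-15,-225,-16.2,1],[68,-15,-225,-16.2,1],[68,-15,-225,-16.2,1]]}}

```text
t: 10.75
ee_pos: [567.2, 23.2, 174.3]
tcp_rot: [0.093, 0.996, 0.007, 0.005]
ft_force: [0.4, -0.4, -0.0]
gripper_width: 1.002
```

```bash
python3 st.py; python3 - <<'E'
from h import *
d=ctrl.get_image("wrist"); save(d,"w8"); p=ctrl.get_state()["ee_pos"]
print(proj(d,(p[0],p[1],75)), proj(d,(562,22,75)))
E
```

```text
t 10.75 pos [567.2  23.2 174.3] jaw 79.36 z [ 0.011  0.013 -1.   ] F [ 0.4 -0.4 -0. ] T [-0.06 -0.02 -0.01] w 1.002 q [-0.09  0.14  1.81  0.02  1.18 -1.48]
(np.float64(321.2695104323862), np.float64(241.83806409218747)) (np.float64(317.8881163662427), np.float64(232.83572869364423))
```

View pics/w8.png

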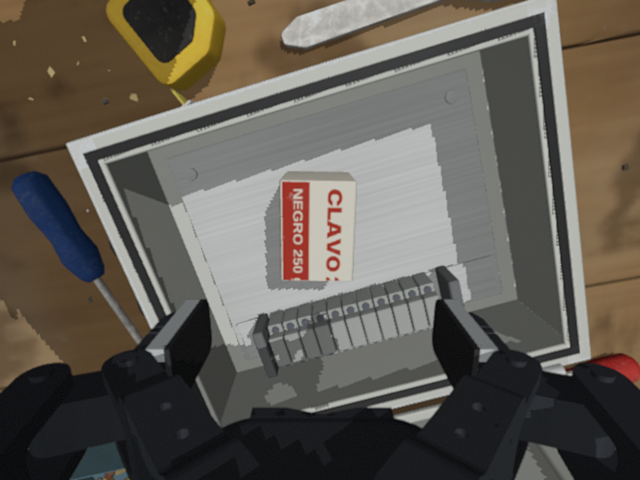

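The box top spans (282,181) to (353,282), centred at (318,231). That matches the projected point (562, 22), and the box is square to the jaws. Descending and gripping.

Call:
{"op": "apply_moves", "data": {"rows": [[-5.2,-1.2,-40,0,1],[-5.2,-1.2,-80,0,1],[-5.2,-1.2,-115,0,1],[-5.2,-1.2,-135,0,1],[-5.2,-1.2,-145,0,1],[-5.2,-1.2,-145,0,0.5],[-5.2,-1.2,-145,0,0],[-5.2,-1.2,-145,0,-1],[-5.2,-1.2,-145,0,-1],[-5.2,-1.2,-145,0,-1]]}}

```text
t: 11.8
ee_pos: [566.2, 21.7, 34.2]
tcp_rot: [0.093, 0.996, 0.007, 0.01]
ft_force: [0.8, 0.5, 5.8]
gripper_width: 0.576
```

```bash
python3 st.py; python3 - <<'E'
from h import *
d=ctrl.get_image("wrist"); save(d,"w9")
E
```

```text
t 11.8 pos [566.2  21.7  34.2] jaw 79.38 z [ 0.02   0.012 -1.   ] F [0.8 0.5 5.8] T [ 0.    0.03 -0.  ] w 0.576 q [-0.09  0.33  1.89  0.02  0.9  -1.49]
```

View pics/w9.png

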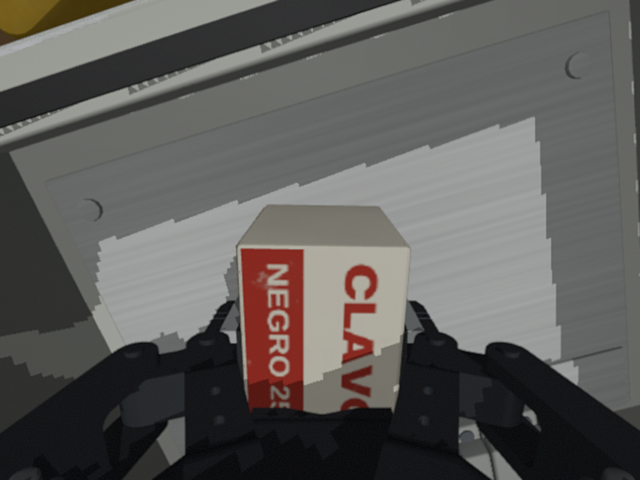

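Call:
{"op": "apply_moves", "data": {"rows": [[0,0,20,0,-1],[0,0,50,0,-1],[0,0,85,0,-1],[0,0,120,0,-1],[0,0,130,0,-1],[0,0,130,0,-1]]}}

```text
t: 12.45
ee_pos: [567.5, 21.6, 166.2]
tcp_rot: [0.093, 0.996, 0.007, 0.012]
ft_force: [0.1, 0.2, -3.0]
gripper_width: 0.572
```

```bash
python3 st.py; python3 - <<'E'
from h import *
d=ctrl.get_image("scene"); cv2.imwrite("pics/s10.png",cv2.resize(d["img"][80:360,150:430],None,fx=2.4,fy=2.1)[:,:,::-1])
E
```

```text
t 12.45 pos [567.5  21.6 166.2] jaw 79.38 z [ 0.025  0.012 -1.   ] F [ 0.1  0.2 -3. ] T [-0.01 -0.03 -0.04] w 0.572 q [-0.09  0.15  1.82  0.02  1.15 -1.48]
```

View pics/s10.png

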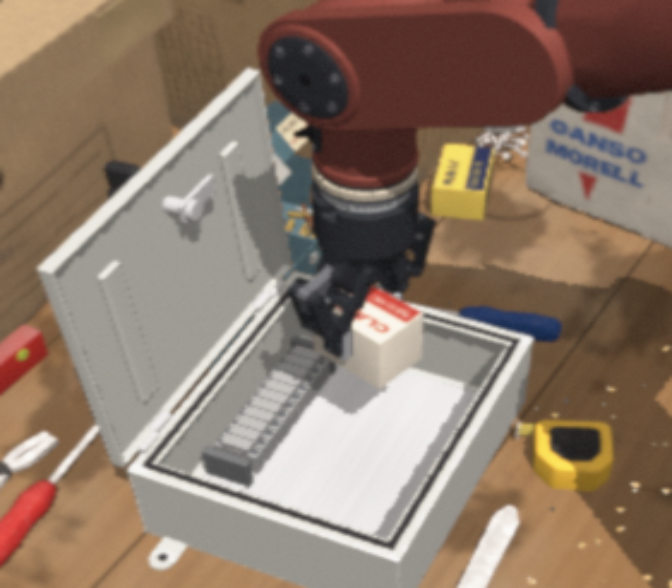

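The box is held level above the mouth, with about 3 N of weight. Carrying it to the left.

Call:
{"op": "apply_moves", "data": {"rows": [[-1,25,0,2,-1],[-2,60,0,5,-1],[-4,100,0,8,-1],[-5,140,0,11,-1],[-6,180,0,14,-1],[-8,215,0,16,-1],[-8,232,0,16,-1],[-8,232,0,16,-1]]}}

```text
t: 13.3
ee_pos: [555.8, 255.3, 160.8]
tcp_rot: [-0.048, 0.999, 0.008, 0.006]
ft_force: [-0.7, -0.6, -2.6]
gripper_width: 0.576
```

```bash
python3 st.py; python3 - <<'E'
from h import *
d=ctrl.get_image("scene"); cv2.imwrite("pics/s11.png",cv2.resize(d["img"][140:420,120:400],None,fx=2.4,fy=2.1)[:,:,::-1])
E
```

```text
t 13.3 pos [555.8 255.3 160.8] jaw 95.53 z [ 0.012  0.016 -1.   ] F [-0.7 -0.6 -2.6] T [-0.11 -0.03 -0.03] w 0.576 q [ 0.31  0.25  1.72  0.01  1.16 -1.36]
```

View pics/s11.png

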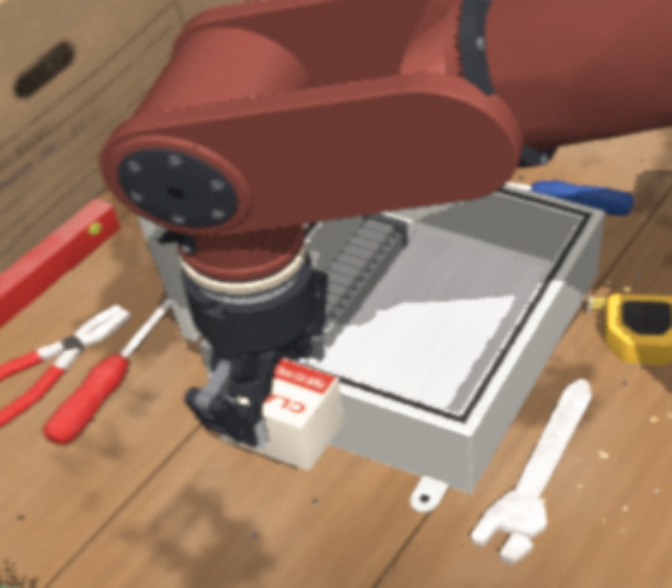

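Call:
{"op": "apply_moves", "data": {"rows": [[2,0,-30,0,-1],[2,0,-65,0,-1],[2,0,-95,0,-1],[2,0,-115,0,-1],[2,0,-125,0,-1],[2,0,-131,0,-1],[2,0,-135,0,-1],[2,0,-135,0,-1]]}}

```text
t: 14.15
ee_pos: [558.9, 253.5, 26.7]
tcp_rot: [-0.047, 0.999, 0.007, 0.007]
ft_force: [-0.7, -0.0, -2.4]
gripper_width: 0.578
```

```bash
python3 st.py
```

```text
t 14.15 pos [558.9 253.5  26.7] jaw 95.44 z [ 0.013  0.015 -1.   ] F [-0.7 -0.  -2.4] T [-0.03  0.01  0.02] w 0.578 q [ 0.31  0.43  1.77  0.01  0.93 -1.37]
```

Still hanging free, about 7 mm above the bench. Lowering in 1–2 mm steps.

Call:
{"op": "apply_moves", "data": {"rows": [[0,0,-2,0,-1],[0,0,-4,0,-1],[0,0,-6,0,-1],[0,0,-7,0,-1],[0,0,-7,0,-1]]}}

```text
t: 14.65
ee_pos: [558.6, 253.5, 19.5]
tcp_rot: [-0.048, 0.999, 0.007, 0.007]
ft_force: [0.2, 0.8, -2.4]
gripper_width: 0.578
```

```bash
python3 st.py; python3 - <<'E'
from h import *
d=ctrl.get_image("scene"); cv2.imwrite("pics/s12.png",cv2.resize(d["img"][240:420,140:320],None,fx=3.6,fy=3.2)[:,:,::-1])
E
```

```text
t 14.65 pos [558.6 253.5  19.5] jaw 95.45 z [ 0.013  0.015 -1.   ] F [ 0.2  0.8 -2.4] T [-0.06  0.01  0.02] w 0.578 q [ 0.31  0.44  1.77  0.01  0.91 -1.37]
```

View pics/s12.png

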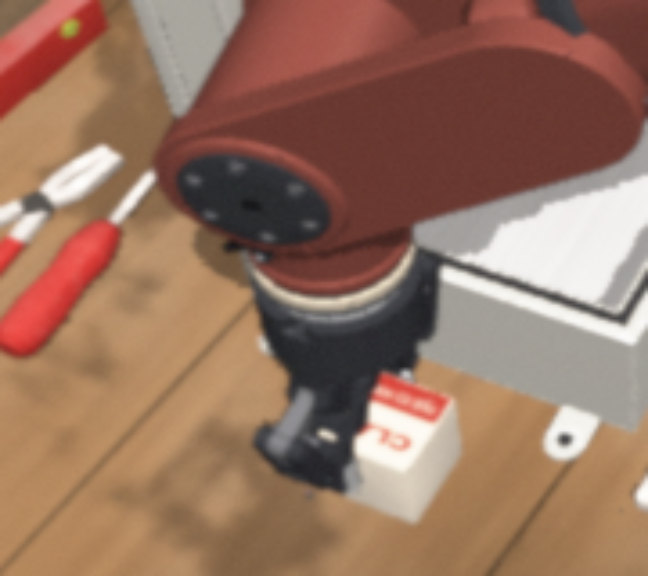

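Not yet touching (force is unchanged at -2.4 N). A little lower.

Call:
{"op": "apply_moves", "data": {"rows": [[0,0,-1,0,-1],[0,0,-2,0,-1],[0,0,-2,0,-1]]}}

```text
t: 15.0
ee_pos: [558.9, 253.6, 19.2]
tcp_rot: [-0.048, 0.999, 0.007, 0.007]
ft_force: [-4.4, -1.2, 5.8]
gripper_width: 0.578
```

Call:
{"op": "apply_moves", "data": {"rows": [[0,0,-1,0,-1],[0,0,-1.5,0,-1],[0,0,-1.5,0,-1]]}}

```text
t: 15.3
ee_pos: [559.0, 253.7, 19.2]
tcp_rot: [-0.048, 0.999, 0.007, 0.006]
ft_force: [-4.7, -1.0, 7.5]
gripper_width: 0.578
```

Touching now: TCP at 19.2, as predicted, and the force has turned upward. Releasing slowly.

Call:
{"op": "apply_moves", "data": {"rows": [[0,0,0,0,0.25],[0,0,0,0,0.35],[0,0,0,0,0.5],[0,0,0,0,0.5],[0,0,0,0,0.5],[0,0,15,0,0.5],[0,0,45,0,0.5],[0,0,90,0,0.6],[0,0,135,0,0.6]]}}

```text
t: 16.2
ee_pos: [558.4, 253.5, 155.9]
tcp_rot: [-0.048, 0.999, 0.007, 0.006]
ft_force: [0.9, -0.3, 0.2]
gripper_width: 0.806
```

Call:
{"op": "apply_moves", "data": {"rows": [[-30,0,40,0,0.6],[-70,0,80,0,0.6],[-110,0,110,0,0.6],[-130,-30,130,0,0.6],[-150,-60,150,0,0.6],[-150,-60,150,0,0.6]]}}

```text
t: 16.8
ee_pos: [408.2, 192.1, 311.2]
tcp_rot: [-0.047, 0.999, 0.007, 0.01]
ft_force: [0.2, 0.3, 0.6]
gripper_width: 0.801
```

```bash
python3 st.py; python3 - <<'E'
from h import *
for n in("scene","top","wrist"):
    d=ctrl.get_image(n); save(d,n+"13")
E
```

```text
t 16.8 pos [408.2 192.1 311.2] jaw 95.39 z [ 0.02   0.016 -1.   ] F [0.2 0.3 0.6] T [ 0.03  0.01 -0.  ] w 0.801 q [ 0.28 -0.24  1.92  0.01  1.44 -1.39]
```

View pics/scene13.png

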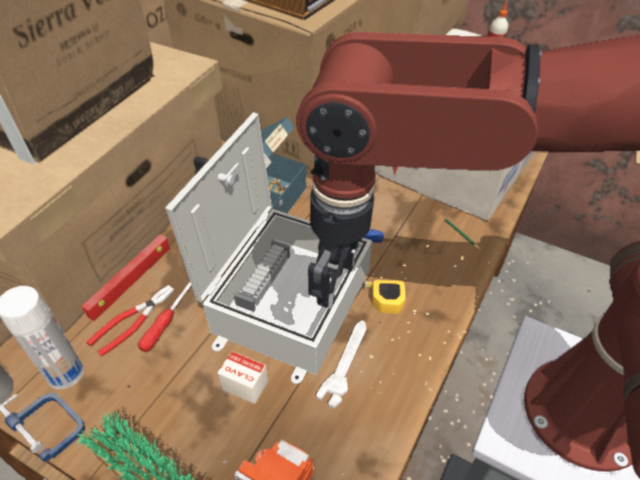

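View pics/wrist13.png

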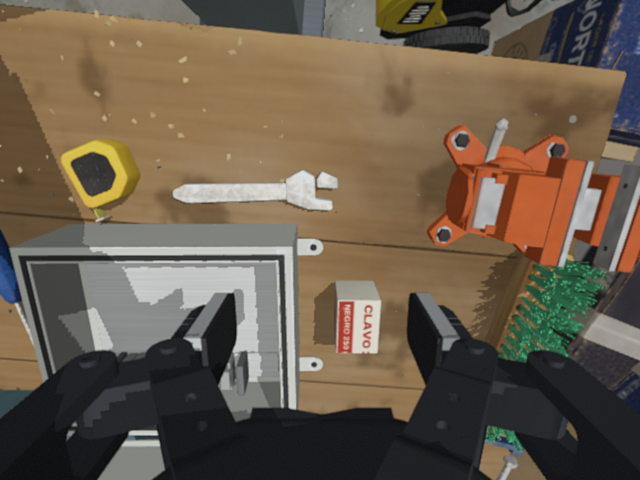

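View pics/top13.png

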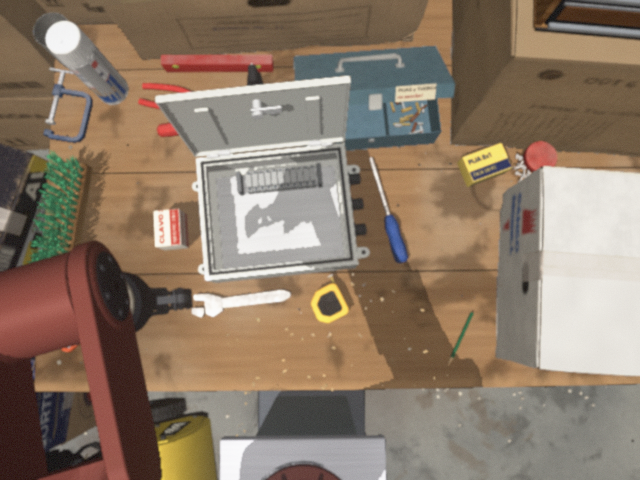

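```bash
python3 - <<'E'
from h import *
d=ctrl.get_image("top"); s=ctrl.get_image("scene")
C=np.array([578.2,41.9]);y=np.radians(5.3);M=np.array([[np.cos(y),-np.sin(y)],[np.sin(y),np.cos(y)]])
for t in (88,92,96,100):
    r=np.radians(t)
    for z in(-1,10):
        x=117-233*np.cos(r)+z*np.sin(r); h=99+233*np.sin(r)+z*np.cos(r)
        print(t,z,[tuple(np.round(proj(k,[*(C+M@np.array([x,yy])),h]),0)) for k in(d,s) for yy in(141,-141)])
im=cv2.imread("pics/top13.png"); cv2.imwrite("pics/t13z.png",cv2.resize(im[60:170,140:370],None,fx=3.4,fy=3.4,interpolation=cv2.INTER_CUBIC))
E
```

```text
88 -1 [(np.float64(157.0), np.float64(116.0)), (np.float64(353.0), np.float64(96.0)), (np.float64(183.0), np.float64(213.0)), (np.float64(268.0), np.float64(116.0))]
88 10 [(np.float64(156.0), np.float64(109.0)), (np.float64(352.0), np.float64(89.0)), (np.float64(177.0), np.float64(211.0)), (np.float64(263.0), np.float64(115.0))]
92 -1 [(np.float64(156.0), np.float64(106.0)), (np.float64(352.0), np.float64(85.0)), (np.float64(174.0), np.float64(210.0)), (np.float64(261.0), np.float64(114.0))]
92 10 [(np.float64(156.0), np.float64(99.0)), (np.float64(351.0), np.float64(78.0)), (np.float64(168.0), np.float64(208.0)), (np.float64(255.0), np.float64(113.0))]
96 -1 [(np.float64(156.0), np.float64(95.0)), (np.float64(350.0), np.float64(75.0)), (np.float64(165.0), np.float64(208.0)), (np.float64(253.0), np.float64(112.0))]
96 10 [(np.float64(155.0), np.float64(88.0)), (np.float64(349.0), np.float64(68.0)), (np.float64(159.0), np.float64(206.0)), (np.float64(248.0), np.float64(111.0))]
100 -1 [(np.float64(155.0), np.float64(85.0)), (np.float64(349.0), np.float64(65.0)), (np.float64(157.0), np.float64(206.0)), (np.float64(245.0), np.float64(111.0))]
100 10 [(np.float64(155.0), np.float64(79.0)), (np.float64(348.0), np.float64(59.0)), (np.float64(151.0), np.float64(205.0)), (np.float64(240.0), np.float64(111.0))]
```

View pics/t13z.png

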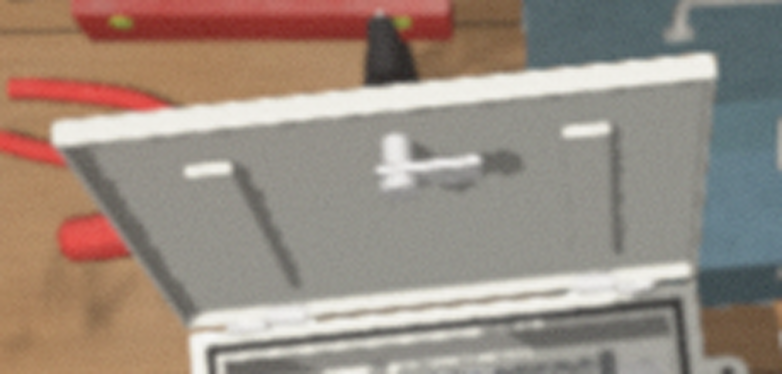

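The door's free edge lies at rows 103/83 (inner) and 96/76 (outer), which matches a door angle of about 93°. The box stands upright with a small gap to the enclosure's left end, and the tools haven't moved. Handing in.

```bash
python3 -c "
from plant import ctrl
print(ctrl.finish_job())"; python3 st.py
```

```text
the job is handed in; nothing more can be done
None
the job is handed in; nothing more can be done
```

I did the job in the order asked and handed it in at about 17 s; it gave no verdict.

- **Knob:** I gripped the wing, turned it 90° anticlockwise and the latch released.
- **Door:** I swung it up by the wing, then let go. My last picture check puts it at about 93°, just past upright. The gripper's path suggested about 98° and an earlier estimate from the pictures gave 92 to 94.5°. They differ by a few degrees, but all are past 90°.
- **Box of fixings:** I lifted it out and lowered it until the wrist force showed contact with the bench, then released it. The last pictures show it upright beside the left end, between the two lugs and about 50 mm from the wall by the commanded placing position.
- **Tools and arm:** The wrench, tape measure and screwdriver look unmoved in the pictures. The arm touches nothing, and the wrist force stayed within about 15 N in every reading I took.

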